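# Stamp a carton on the spring-fired bench marker

### The arm

A 6-joint arm with a two-finger parallel gripper is mounted at the origin on a cart in front of the work surface, level with it; the furniture and walls round the work are solid. World frame = base frame: x ahead of the robot, y to its left, z up, the work surface at z = 0. Lengths are in mm, angles in rad, forces in N, time in s.
With the tool pointing down it reaches from about 350 to 875 mm from the base axis. Payload 15.5 kg.
Tool frame: the origin (TCP) lies on the mounting face of the last link; the fingertips stand 173 mm ahead of it and the grasp point (between the pads) lies 155 mm ahead of it; z points along the fingers, x is the direction in which the jaws open and shut, and the axes are right-handed (so a half turn about z gives the same grasp; the last joint's range is limited). The gripper opens to 85 mm and grips with 20 to 120 N. Pads are 22 mm wide; open, the fingers measure 114 mm over their backs; the gripper's body (76 mm by 85 mm) begins 54 mm behind the grasp point. The pads swing forward as they close: fully open they stand 13 mm farther back than shut.
Start: joints at [1.095, 0.494, 1.345, -0, 1.302, -0.096], TCP at [232.286, 580.234, 404.677] pointing down, gripper open.
Joint ranges: [-2.91, 2.91], [-0.82, 2.16], [0.22, 2.67], [-1.22, 4.37], [0.12, 2.79], [-3.08, 3.08]. Speed limits (rad/s): [1.89, 1.89, 2.57, 3.01, 3.01, 3.01].

### API

Orientations are given as [roll, pitch, yaw] about the fixed x, y, z axes, in that order (R = Rz(yaw) Ry(pitch) Rx(roll)).
In Python, from station import sensors, eyes, ticket gives the robot as it stands. The module is installed in compiled form; this text tells all that it offers.
- The arm moves only by the tool arm_command, never from a script. Its argument "moves" is one flat list of numbers, 6 for each row, row after row: the shift along the tool's x, y, z in mm, then the turn, a rotation vector about the tool's x, y, z in rad. A call has 1 to 8 rows; each row is the pose to reach, as a shift and turn from the pose commanded when the call began, along the tool's axes at that moment; what a row does not reach only later rows make up. A row lasts 1/10 s, in which the tool goes at most 50 mm and 8.59 degrees, less where a joint would pass 70% of its speed; a pose out of reach is approached as far as the arm can. A call with a gripper value outside its range is refused whole. "hand" is the opening, from -1 (shut) to 1 (fully open), so that 0 is half open, set as the call begins (left out, the last holds). The fingers move at their own pace and stop on an object; "squeeze" is the grip in N (left out, the last holds). Time passes only in rows, so rows that repeat a pose let the fingers close. It gives the time, the measured TCP pose, the force and the opening at its end, in the units of the state.
- sensors.get_obs(): the state, without advancing time (a new reading comes with each control period).
- eyes.grab_frame(name): name is "side" or "top" or "wrist"; returns a dict with "img" (480x640x3 uint8, red, green, blue), "range_z" (480x640 float32, mm along the optical axis (not along the pixel's ray), 0 where there is no reading), "fx", "fy", "cx", "cy" (pixels), "R" (3x3) and "t" (3): a world point X has camera coordinates R X + t. Camera axes: x right, y down, z forward; pixel columns grow to the right and rows downward; lengths in mm; the calibration is good to about 2 mm. The wrist camera is an equidistant fisheye: a pixel r from the principal point sees the ray r / f radians off the axis. A picture is of the moment at which its call begins.
- ticket.job_done(): hands the job in, once; it reports no verdict.
The state is a dict: "time": time; "qpos": joint angles; "joint_vel": joint speeds; "joint_torque": joint torques, N m; "position": TCP position; "eef_rot": TCP orientation; "wrist_force": force on the tool from outside, world axes, zero at the start; "wrist_torque": the same for the moment, N m; "grip_width": opening from 0.0 (shut) to 1.0 (fully open).
Only numpy, scipy, OpenCV 4.12 (cv2) and the standard library are available. Lean on these libraries where they do the work, as an engineer would, in place of code of your own. Each camera call takes 0.05 s, during which the arm holds its last target.

### The job

Push the white carton along the infeed of the bench marker until its leading end is fully home against the end stop. Then draw the striker up by its knob, gently and only until the sear catches it (do not strain the rubber buffer just beyond), let go so that it stands cocked, and press the trip pad to fire the stamp down on the carton. Leave the carton home in the marker, and do not disturb the two finished cartons piled nearby.

Things in the scene. Friction and masses are not known exactly. Their poses are not given: they have to be found in the camera images.
- marker: Bench marker, a grey spring-fired carton stamp fixed on the bench: base plate 140 x 285 x 12 mm, x -49 to +91, y -225 to +60 mm; column at its +x side, with an arm that carries the upright striker. Origin on the bench top under the striker's axis, z up, +y the way cartons are pushed in; its axes give the machine's yaw.
- nest_end (a point): Middle of the end stop's face that the carton's leading end meets, 30 mm to +y of the striker's axis, 34.5 mm over the bench. Two rails 64 mm apart, 18 mm tall, lead to it over the last 65 mm and flare out before that to about 98 mm. Arm and sear housing stand over x -27 to +90, y -27 to +27 mm, 112 to 210 mm over the bench.
- carton_center (a point): Centre of the white product carton with blue stripes, 60 (x) x 155 (y) x 45 (z) mm, 0.1 to 0.23 kg, lying on the marker's base plate (under side 12 mm over the bench), 85 to 115 mm short of home, slightly askew. Its y axis points along its length to the leading end.
- carton_lead (a point): Centre of the carton's leading end face. Home: against the end stop, at most 3 mm off.
- carton_tail (a point): Centre of the carton's rear end face (the one to push on).
- knob_center (a point): Centre of the striker's black knob: an upright cylinder 25 mm in diameter and 34 mm tall on a 10 mm steel rod, 239 mm over the bench with the striker at rest; the fixed top plate under it ends 210 mm over the bench. Rises with the striker.
- striker (a joint): Height of the striker in m: 0 at rest (die 4 mm over a carton's top), grows as it is drawn up against about 350 N/m. The sear catches somewhere from 0.024 to 0.038, as the hidden setting of the collar on the rod has it: feel for it. 13 to 20 mm before that, the collar pushing the sear aside adds 1 to 4 N for a while. Once caught it stands by itself, with no load on the hand; uncaught it flies down.
- buffer: Black rubber ring, 25 mm across, under the housing's top plate (its origin: same as the marker's). It meets the collar about 2 mm above where the sear catches; pulled against it, the load climbs by about 7 N a mm instead of 0.35. It stands no more than 20 N. Eased back from there by a few mm, the striker settles on the sear and the hand's load ends.
- sear (a joint): Angle of the sear lever in rad: 0 at rest (nose in, under the collar when cocked), grows as the trip pad is pressed down; the striker is let go at about 0.15 to 0.2, the lever's end is at 0.27. A light spring returns it.
- trip_pad (a point): Middle of the top face of the sear lever's black ribbed pad, 28 x 30 mm, 95 mm to +y of the striker's axis, 188 mm over the bench at rest. Pressed straight down it fires after about 12 to 16 mm, with 1 to 5 N; end of travel about 21 mm. The cocked knob stands 95 mm beside it, its top up to 296 mm over the bench.
- done_carton_1: Finished carton lying flat on the bench to the right of the marker, white with blue stripes, 60 x 155 x 45 mm; bystander. Origin at the centre of its under side.
- done_carton_2: Second finished carton, white with green stripes, 60 x 155 x 45 mm, lying on top of the first (the pile is 90 mm high); bystander. Origin at the centre of its under side.

How it is judged (in metres and radians):
On the way, in this order (a step that is already met when the one before it is completed fails the run):
1. the carton's leading end is against the end stop (within 3 mm), with the striker still at rest (y of carton_lead in the frame of marker above 0.027 m and value of joint striker below 0.006 m), for 0.2 s.
2. the striker stands cocked on its sear, let go by the robot, over the carton that is home (value of joint striker above 0.02 m and contact force between the fingers and striker below 0.1 N and y of carton_lead in the frame of marker above 0.026 m), for 0.4 s.
3. the tripped striker flies down (faster than 0.45 m/s) with the carton home (value of joint striker below 0.018 m and velocity of joint striker below -0.45 m/s and value of joint sear above 0.05 rad and y of carton_lead in the frame of marker above 0.026 m).
At the end, for the whole second after the job is handed in: The fired striker is back at rest (within 4 mm of its rest height), the sear lever has returned (under 0.04 rad), and the carton lies still with its leading end within 4 mm of the end stop (value of joint striker between -0.0055 and 0.004 m and value of joint sear below 0.04 rad and y of carton_lead in the frame of marker above 0.026 m and linear speed of carton below 0.02 m/s); the robot touches nothing.
It fails at once if the rubber buffer is strained with more than 20 N (contact force between buffer and anything else above 20 N).
It fails at once if the striker flies down (faster than 0.45 m/s) other than by the trip pad (value of joint striker below 0.018 m and velocity of joint striker below -0.45 m/s and value of joint sear below 0.05 rad).
It fails at once if a finished carton is moved by more than 15 mm (distance of any of done_carton_1, done_carton_2 from where it was at the start of the episode above 0.015 m).
It also fails if it takes over 72 s, if anything falls off the work surface, if the arm or the gripper's body presses on something with over 40 N, if the wrist force passes 120 N, or if a joint passes its speed limit or range.

## Working session

There is one attempt and no reset: what is moved stays moved. The work goes in short steps, Python scripts to look and compute and a tool call to move; the robot and the scene stay as the last step left them, time stands still between calls to the robot, and variables do not carry over. Pictures are saved under pics/ and viewed, and the job is handed in when it is done.

Besides the shell and the picture viewer there is one more tool, called after "Request:" by a JSON object that holds its "api" and its "payload", one argument or row to a line. arm_command: Moves the arm, as the interface text tells. Its arguments: {"type":"object","properties":{"moves":{"type":"array"},"hand":{"type":"number"},"squeeze":{"type":"number"}},"required":["moves"]}

```bash
mkdir -p pics; python3 - <<'E'
from station import sensors, eyes
import cv2,numpy as np,pickle
o=sensors.get_obs()
for k,v in o.items(): print(k,np.round(v,3))
for n in ["side","top","wrist"]:
    f=eyes.grab_frame(n); pickle.dump(f,open(f"pics/{n}0.pkl","wb"))
    cv2.imwrite(f"pics/{n}0.png",f["img"][:,:,::-1])
    print(n,f["fx"],f["fy"],f["cx"],f["cy"],np.round(f["R"],3).tolist(),np.round(f["t"],1))
E
```

```text
time 0.0
qpos [ 1.095  0.494  1.346 -0.     1.302 -0.096]
joint_vel [-0.001  0.001 -0.001  0.001 -0.     0.001]
joint_torque [ 2.0000e-03 -8.8218e+01 -3.8387e+01 -0.0000e+00  1.0000e-02 -0.0000e+00]
position [232.21  580.097 404.073]
eef_rot [-3.141e+00  1.000e-03  1.190e+00]
wrist_force [-0.087  0.381 -0.268]
wrist_torque [-0.012  0.014  0.026]
grip_width 0.996
side 438.6544523119088 438.6544523119088 325.3196830472591 239.39504844659743 [[-0.999, -0.051, -0.004], [-0.036, 0.756, -0.654], [0.037, -0.653, -0.757]] [479.7 286.  953.5]
top 601.1569848325958 601.1569848325958 313.93110619030864 243.2107633945065 [[-0.027, -1.0, 0.007], [-0.983, 0.025, -0.181], [0.181, -0.012, -0.983]] [-181.   522.8 1464.1]
wrist 371.64829954431775 371.64829954431775 320.29514910799753 231.98055252220567 [[0.371, 0.929, 0.0], [0.893, -0.356, 0.274], [0.254, -0.101, -0.962]] [-625.7  -36.9  376.6]
```

View pics/side0.png

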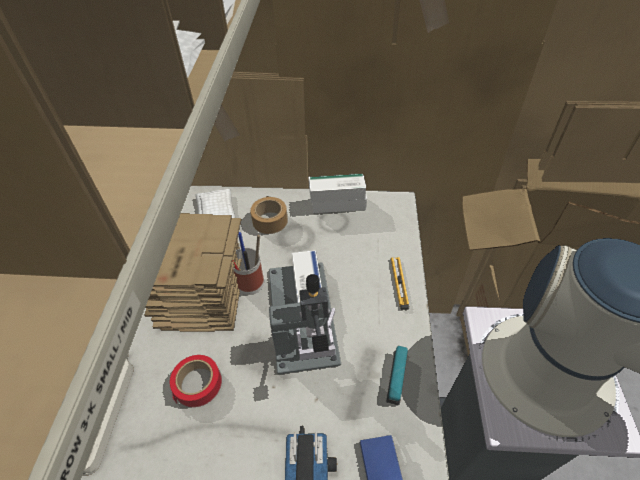

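View pics/top0.png

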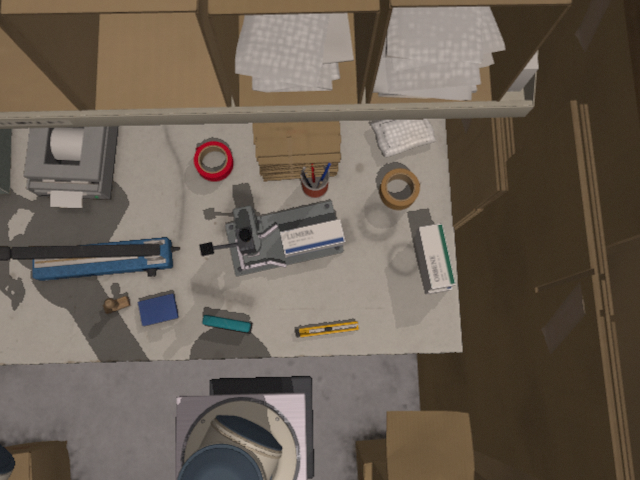

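View pics/wrist0.png

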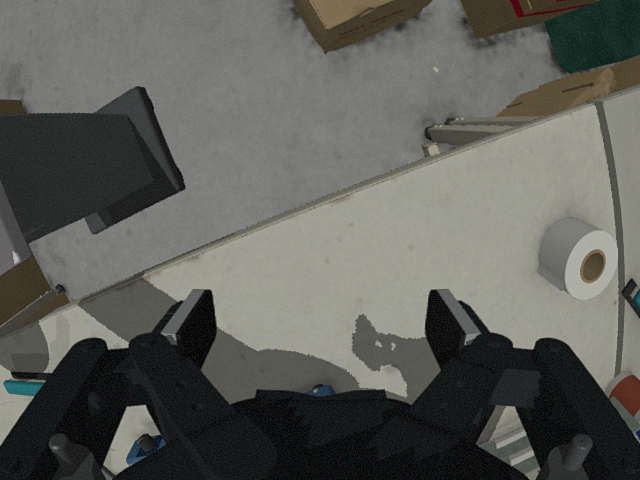

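The top view shows the marker at (285,238), with its +y axis pointing image-left. The trip pad is the black square at (207,249), the knob is at (245,235), and the carton's tail is near (343,235). The finished pile is at (434,257). I'll enlarge these.

```bash
cat > h.py <<'E'
import numpy as np,cv2,pickle
def ray(f,u,v):
    R=np.array(f["R"]);t=np.array(f["t"]); C=-R.T@t
    d=R.T@np.array([(u-f["cx"])/f["fx"],(v-f["cy"])/f["fy"],1.]); return C,d
def atz(f,u,v,z):
    C,d=ray(f,u,v); return C+d*(z-C[2])/d[2]
def proj(f,X):
    c=np.array(f["R"])@np.array(X)+np.array(f["t"]); return np.array([f["fx"]*c[0]/c[2]+f["cx"],f["fy"]*c[1]/c[2]+f["cy"]])
def dep(f,u,v):
    z=f["range_z"][int(round(v)),int(round(u))]; C,d=ray(f,u,v); return C+d*z
def crop(f,u0,v0,w,h,s,name):
    im=f["img"][v0:v0+h,u0:u0+w,::-1]; im=cv2.resize(im,None,fx=s,fy=s,interpolation=cv2.INTER_CUBIC)
    cv2.imwrite(name,im)
E
python3 - <<'E'
from h import *
f=pickle.load(open("pics/top0.pkl","rb")); crop(f,190,180,165,110,4.8,"pics/top0c.png")
f=pickle.load(open("pics/side0.pkl","rb")); crop(f,255,235,100,145,4,"pics/side0c.png")
E
```

```text
(no output)
```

View pics/top0c.png

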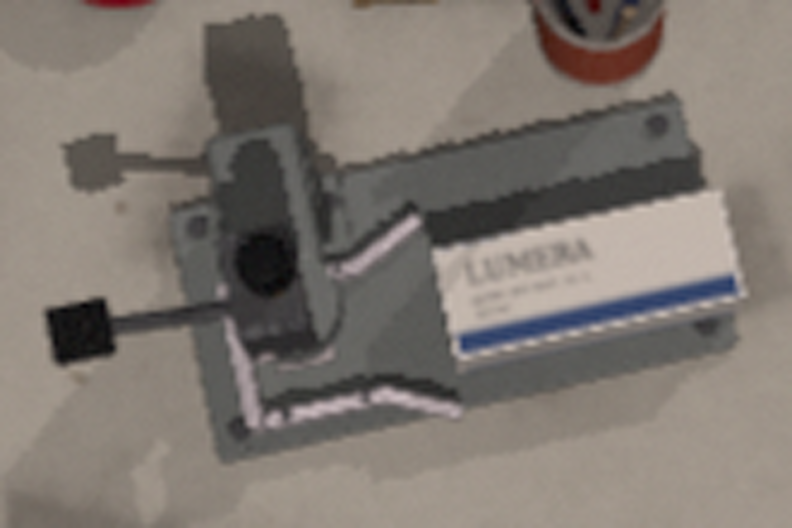

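View pics/side0c.png

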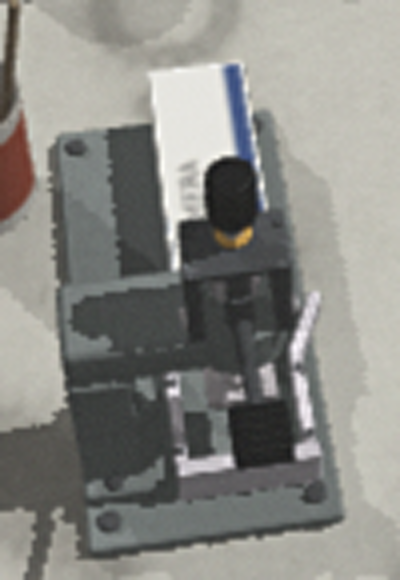

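The crops are clear. In the top crop the base plate corners are at (222,460), (737,340), (678,95) and (172,207), the knob top is at (266,263), the pad centre is at (81,332), and the carton top corners are at (432,243), (722,192), (745,293) and (457,357). I'll fit the marker pose to these.

```bash
cat > fit.py <<'E'
from h import *
from scipy.optimize import least_squares
T=pickle.load(open("pics/top0.pkl","rb"));S=pickle.load(open("pics/side0.pkl","rb"))
t=lambda u,v:(190+(u+.5)/4.8-.5,180+(v+.5)/4.8-.5); s=lambda u,v:(255+(u+.5)/4-.5,235+(v+.5)/4-.5)
obs=[(T,t(222,460),(-49,60,12)),(T,t(737,340),(-49,-225,12)),(T,t(678,95),(91,-225,12)),(T,t(172,207),(91,60,12)),
(T,t(266,263),(0,0,256)),(T,t(81,330),(0,95,188)),
(S,s(55,135),(91,-225,12)),(S,s(341,515),(-49,60,12)),(S,s(92,550),(91,60,12)),(S,s(232,178),(0,0,256)),(S,s(261,433),(0,95,188))]
def M(p,X): c,sn=np.cos(p[2]),np.sin(p[2]); return np.array([p[0]+c*X[0]-sn*X[1],p[1]+sn*X[0]+c*X[1],X[2]])
def r(p): return np.concatenate([proj(f,M(p,X))-uv for f,uv,X in obs])
if __name__=="__main__":
    p=least_squares(r,[570,100,.2],loss='soft_l1').x
    print(p,np.degrees(p[2])); print(np.round(r(p).reshape(-1,2),1))
    pc=p
    inv=lambda W:( (np.cos(p[2])*(W[0]-p[0])+np.sin(p[2])*(W[1]-p[1])), (-np.sin(p[2])*(W[0]-p[0])+np.cos(p[2])*(W[1]-p[1])))
    for c in [(432,243),(722,192),(745,293),(457,357)]:
        W=atz(T,*t(*c),57); print(np.round(W,1),np.round(inv(W),1))
    for c in [(150,72),(242,64)]:
        W=atz(S,*s(*c),57); print('side',np.round(W,1),np.round(inv(W),1))
    for u,v in [(420,222),(445,222),(428,292),(452,290),(434,257)]: print(np.round(dep(T,u,v)))
    for uv in [t(266,263),t(81,332),t(590,270)]: print('d',np.round(dep(T,*uv),1))
E
python3 fit.py
```

```text
[505.48748642 -40.1011598  -87.76283772] -5028.4401994917
[[-1.   0.3]
 [ 0.3  0.5]
 [ 0.   0.1]
 [-1.6  0.7]
 [-1.4 -1.1]
 [-0.6  0.1]
 [-0.2 -1. ]
 [ 1.2 -0.5]
 [-0.8  0. ]
 [-0.5 -1.5]
 [ 0.1 -1. ]]
[ 551.7 -109.2   57. ] [ 31.4 -76.9]
[ 575.2 -261.8   57. ] [  23.8 -231.1]
[ 520.9 -271.9   57. ] [ -31.3 -230.2]
[ 490.9 -121.1   57. ] [-30.5 -76.5]
side [ 576.7 -257.7   57. ] [  26.2 -227.4]
side [ 519.6 -266.9   57. ] [ -31.6 -225. ]
[ 577. -475.   -3.]
[ 575. -540.   -0.]
[ 388. -474.   49.]
[ 395. -545.    5.]
[ 468. -485.   95.]
d [503.1 -43.  255. ]
d [485.1  51.2 190.8]
d [ 535.1 -191.4   57.4]
```

```bash
cat > go.py <<'E'
import numpy as np
from scipy.spatial.transform import Rotation as Ro
def plan(tgt,yaw,pos=None,rot=None):
    from station import sensors
    o=sensors.get_obs()
    R0=Ro.from_euler('xyz',o["eef_rot"] if rot is None else rot); p0=np.array(o["position"] if pos is None else pos)
    R1=Ro.from_euler('xyz',[np.pi,0,yaw])
    print('t',round(o["time"],2),'p',np.round(o["position"],1),'rot',np.round(o["eef_rot"],3),'F',np.round(o["wrist_force"],2),'q',np.round(o["qpos"],2))
    print('shift',np.round(R0.inv().apply(np.array(tgt)-p0),1),'turn',np.round((R0.inv()*R1).as_rotvec(),4))
P0=np.array([505.5,-40.1]);Y=0.2018
def m2w(x,y): c,s=np.cos(Y),np.sin(Y); return P0+[c*x-s*y,s*x+c*y]
E
python3 - <<'E'
from h import *
from go import *
T=pickle.load(open("pics/top0.pkl","rb"))
v,u=np.mgrid[0:480,0:640]; z=T["range_z"]; R=np.array(T["R"]);t=np.array(T["t"])
P=np.stack([(u-T["cx"])/T["fx"]*z,(v-T["cy"])/T["fy"]*z,z],-1); W=(P-t)@R
ok=z>0
for y in range(-600,700,100):
    print(y,[int(W[...,2][ok&(abs(W[...,1]-y)<50)&(abs(W[...,0]-x)<50)].max(initial=-1)) for x in range(300,900,100)])
print(m2w(0,-260)); plan([*m2w(-2,-262),480],Y); plan([232.3,580.2,480],Y)
E
```

```text
-600 [698, 721, 764, 786, 800, 721]
-500 [11, 101, 100, 881, 882, 711]
-400 [11, 11, 12, 881, 882, 681]
-300 [19, 10, 63, 599, 883, 689]
-200 [26, 10, 68, 598, 873, 642]
-100 [18, 11, 256, 881, 881, 702]
0 [45, 17, 262, 881, 883, 574]
100 [43, 12, 194, 598, 882, 574]
200 [29, 48, 123, 856, 883, 713]
300 [12, 84, 167, 599, 596, 574]
400 [11, 61, 208, 71, 119, 564]
500 [10, 65, 225, 67, 121, 121]
600 [13, 10, 12, 10, 61, 69]
[ 557.61261324 -294.82392024]
t 0.15 p [232.2 580.1 404.2] rot [-3.142e+00  1.000e-03  1.190e+00] F [-0.88 -0.45  0.22] q [ 1.09  0.49  1.35  0.    1.3  -0.1 ]
shift [-694.2  626.7  -75.2] turn [4.000e-04 9.000e-04 9.882e-01]
t 0.15 p [232.2 580.1 404.2] rot [-3.142e+00  1.000e-03  1.190e+00] F [-0.88 -0.45  0.22] q [ 1.09  0.49  1.35  0.    1.3  -0.1 ]
shift [  0.    0.  -75.8] turn [4.000e-04 9.000e-04 9.882e-01]
```

```bash
python3 - <<'E'
from h import *
for n in ["top","side"]:
    T=pickle.load(open(f"pics/{n}0.pkl","rb"))
    v,u=np.mgrid[0:480,0:640]; z=T["range_z"]; R=np.array(T["R"]);t=np.array(T["t"])
    P=np.stack([(u-T["cx"])/T["fx"]*z,(v-T["cy"])/T["fy"]*z,z],-1); W=(P-t)@R
    ok=(z>0)&(W[...,2]>300)&(W[...,0]>350)
    for y in range(-500,400,100):
        s=ok&(abs(W[...,1]-y)<50); a=W[s]
        if len(a): i=np.argsort(a[:,0])[:200]; print(n,y,np.round(np.percentile(a[:,0],[0.5,5,50])), np.round(a[i][:,2].mean()))
E
```

```text
top -500 [638. 640. 681.] 575.0
top -400 [638. 640. 691.] 574.0
top -300 [638. 640. 678.] 575.0
top -200 [638. 640. 693.] 575.0
top -100 [638. 640. 682.] 575.0
top 0 [638. 639. 687.] 576.0
top 100 [638. 640. 713.] 574.0
top 200 [638. 640. 682.] 575.0
top 300 [638. 639. 699.] 575.0
side -500 [639. 639. 640.] 563.0
side -400 [639. 639. 642.] 572.0
side -300 [639. 639. 675.] 574.0
side -200 [639. 639. 674.] 574.0
side -100 [639. 639. 648.] 574.0
side 0 [639. 646. 731.] 574.0
side 100 [639. 639. 671.] 575.0
side 200 [639. 640. 675.] 577.0
side 300 [639. 639. 676.] 577.0
```

Request:
{"api": "arm_command", "payload": {
  "moves": [0,0,-45,0,0,0.1,-30,20,-75,0,0,0.2,-65,50,-75,0,0,0.3,-100,80,-75,0,0,0.4,-138,111,-75,0,0,0.5,-176,142,-75,0,0,0.6,-214,173,-75,0,0,0.7,-252,204,-75,0,0,0.8],
  "hand": -0.4
}}

```text
time: 0.95
position: [328.0, 268.6, 479.7]
eef_rot: [3.142, -0.0, 0.386]
wrist_force: [1.3, 1.0, -0.4]
grip_width: 0.298
```

```bash
python3 -c "
from go import *
plan([500,-290,480],Y)"
```

```text
t 0.95 p [328.  268.6 479.7] rot [ 3.142 -0.     0.386] F [ 1.34  0.96 -0.39] q [ 0.55  0.13  1.69 -0.    1.33  0.16]
shift [-5.120e+01  5.823e+02 -3.000e-01] turn [ 0.000e+00 -1.000e-04  1.846e-01]
```

Request:
{"api": "arm_command", "payload": {
  "moves": [-4,48,0,0,0,0.05,-8,96,0,0,0,0.1,-13,145,0,0,0,0.15,-17,193,0,0,0,0.185,-21,242,0,0,0,0.185,-25,290,0,0,0,0.185,-30,338,0,0,0,0.185,-34,386,0,0,0,0.185]
}}

```text
time: 1.75
position: [443.3, -101.6, 479.7]
eef_rot: [-3.142, -0.0, 0.205]
wrist_force: [0.7, -0.0, 0.1]
grip_width: 0.3
```

```bash
python3 -c "
from go import *
plan([500,-290,480],Y)
plan([*m2w(-2,-265),196],Y)"
```

```text
t 1.75 p [ 443.3 -101.6  479.7] rot [-3.142 -0.     0.205] F [ 0.66 -0.    0.1 ] q [-0.36  0.17  1.63  0.    1.34 -0.56]
shift [ 17.3 196.   -0.3] turn [-0.0001 -0.0001  0.0027]
t 1.75 p [ 443.3 -101.6  479.7] rot [-3.142 -0.     0.205] F [ 0.66 -0.    0.1 ] q [-0.36  0.17  1.63  0.    1.34 -0.56]
shift [ 70.7 217.4 283.7] turn [-0.0001 -0.0001  0.0027]
```

Request:
{"api": "arm_command", "payload": {
  "moves": [5,48,0,0,0,0,10,96,10,0,0,0,15,144,20,0,0,0,18,190,40,0,0,0,30,217,80,0,0,0,50,217,125,0,0,0,70,217,165,0,0,0,71,217,165,0,0,0]
}}

```text
time: 2.55
position: [557.2, -296.4, 308.8]
eef_rot: [-3.135, 0.006, 0.206]
wrist_force: [-0.3, 0.1, -0.3]
grip_width: 0.3
```

```bash
python3 -c "
from go import *
from h import *
from station import eyes
for n in ['wrist','top']:
    f=eyes.grab_frame(n); pickle.dump(f,open(f'pics/{n}1.pkl','wb')); cv2.imwrite(f'pics/{n}1.png',f['img'][:,:,::-1])
plan([*m2w(-2,-265),196],Y)"
```

```text
t 2.65 p [ 557.1 -297.3  314.2] rot [-3.14e+00  1.00e-03  2.06e-01] F [-0.11 -0.37  0.21] q [-0.58  0.6   1.43 -0.    1.12 -0.79]
shift [ -0.8   2.8 118.1] turn [-0.0012  0.0014  0.0039]
```

View pics/wrist1.png

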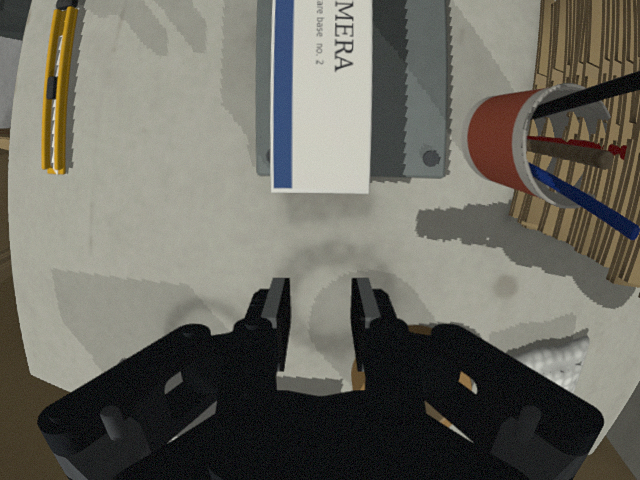

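View pics/top1.png

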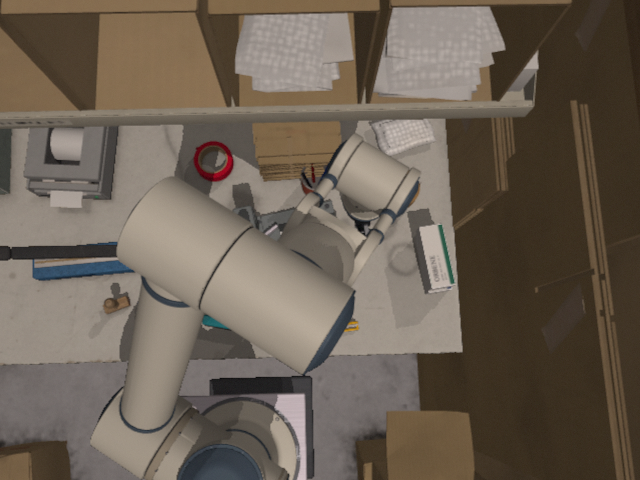

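```bash
python3 - <<'E'
from h import *
from go import *
for n in ["top","side"]:
    T=pickle.load(open(f"pics/{n}0.pkl","rb"))
    v,u=np.mgrid[0:480,0:640]; z=T["range_z"]; R=np.array(T["R"]);t=np.array(T["t"])
    P=np.stack([(u-T["cx"])/T["fx"]*z,(v-T["cy"])/T["fy"]*z,z],-1); W=(P-t)@R
    c,s=np.cos(Y),np.sin(Y); d=W[...,:2]-P0; mx=c*d[...,0]+s*d[...,1]; my=-s*d[...,0]+c*d[...,1]
    for zl in range(20,200,20):
        k=(z>0)&(my>-330)&(my<-60)&(mx>45)&(mx<250)&(abs(W[...,2]-zl)<10)
        if k.sum()>3:
            i=np.argmin(np.where(k,mx,1e9)); print(n,zl,k.sum(),'minx',round(mx[k].min()),'y',round(my.flat[i]),'pct',np.percentile(mx[k],[2,10]).round(), 'yrange',my[k].min().round(),my[k].max().round())
E
```

```text
top 20 942 minx 45 y -142 pct [46. 50.] yrange -304.0 -60.0
top 40 210 minx 46 y -64 pct [104. 106.] yrange -257.0 -62.0
top 60 210 minx 103 y -193 pct [104. 108.] yrange -251.0 -60.0
top 80 311 minx 103 y -192 pct [104. 110.] yrange -252.0 -62.0
top 100 324 minx 103 y -194 pct [104. 117.] yrange -253.0 -63.0
top 120 62 minx 102 y -194 pct [105. 129.] yrange -260.0 -62.0
top 140 42 minx 99 y -193 pct [100. 106.] yrange -273.0 -158.0
top 160 75 minx 96 y -194 pct [112. 129.] yrange -230.0 -60.0
top 180 2578 minx 95 y -196 pct [142. 156.] yrange -272.0 -62.0
side 20 837 minx 45 y -144 pct [46. 51.] yrange -226.0 -62.0
side 40 391 minx 105 y -189 pct [108. 123.] yrange -227.0 -60.0
side 60 443 minx 105 y -185 pct [108. 121.] yrange -226.0 -60.0
side 80 536 minx 105 y -191 pct [108. 117.] yrange -252.0 -61.0
side 100 543 minx 106 y -197 pct [108. 120.] yrange -256.0 -62.0
side 120 343 minx 105 y -191 pct [108. 140.] yrange -221.0 -61.0
side 140 116 minx 101 y -194 pct [102. 106.] yrange -224.0 -61.0
side 160 249 minx 98 y -192 pct [100. 130.] yrange -229.0 -60.0
side 180 3155 minx 97 y -194 pct [146. 161.] yrange -268.0 -60.0
```

The wrist view shows the carton tail edge at (271–368, 192), centred on the fingers, with the pen cup clear to the right. I'll descend now.

Request:
{"api": "arm_command", "payload": {
  "moves": [0,2,30,0,0,0,0,2,60,0,0,0,0,2,90,0,0,0,0,2,110,0,0,0,0,2,118,0,0,0,0,2,118,0,0,0]
}}

```text
time: 3.25
position: [557.4, -299.8, 197.6]
eef_rot: [3.141, -0.0, 0.205]
wrist_force: [-0.5, 0.7, -0.1]
grip_width: 0.3
```

```bash
python3 -c "
from go import *
from h import *
from station import eyes
for n in ['wrist']:
    f=eyes.grab_frame(n); pickle.dump(f,open(f'pics/{n}2.pkl','wb')); cv2.imwrite(f'pics/{n}2.png',f['img'][:,:,::-1])
plan([*m2w(-2,-240),196],Y)"
```

```text
t 3.3 p [ 557.7 -299.8  198.2] rot [ 3.14e+00 -1.00e-03  2.05e-01] F [ 0.11 -0.31 -0.4 ] q [-0.59  0.75  1.5  -0.    0.89 -0.79]
shift [ -1.  -24.9   2.2] turn [ 0.0013 -0.0012  0.0031]
```

View pics/wrist2.png

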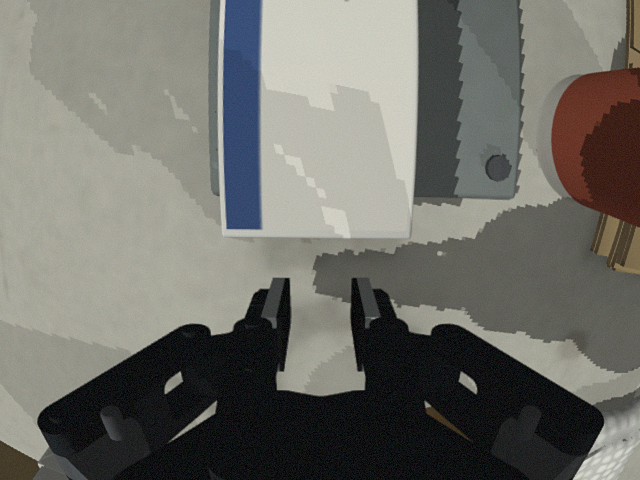

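Request:
{"api": "arm_command", "payload": {
  "moves": [-1,-14,2,0,0,0,-1,-24,2,0,0,0,-1,-32,2,0,0,0,-1,-41,2,0,0,0,-1,-51,2,0,0,0,-1,-62,2,0,0,0,-1,-73,2,0,0,0,-1,-84,2,0,0,0]
}}

```text
time: 4.1
position: [539.2, -216.4, 194.7]
eef_rot: [-3.142, -0.0, 0.205]
wrist_force: [1.5, -1.3, 2.2]
grip_width: 0.297
```

```bash
python3 -c "
from go import *
from h import *
from station import eyes
for n in ['wrist']:
    f=eyes.grab_frame(n); pickle.dump(f,open(f'pics/{n}3.pkl','wb')); cv2.imwrite(f'pics/{n}3.png',f['img'][:,:,::-1])
plan([*m2w(-2,-136),196],Y)"
```

```text
t 4.15 p [ 538.6 -215.   194.5] rot [-3.14e+00  1.00e-03  2.06e-01] F [-1.32  2.84 -0.01] q [-0.48  0.71  1.65  0.    0.79 -0.69]
shift [  0.8 -41.9  -1.5] turn [-0.0013  0.0011  0.0038]
```

View pics/wrist3.png

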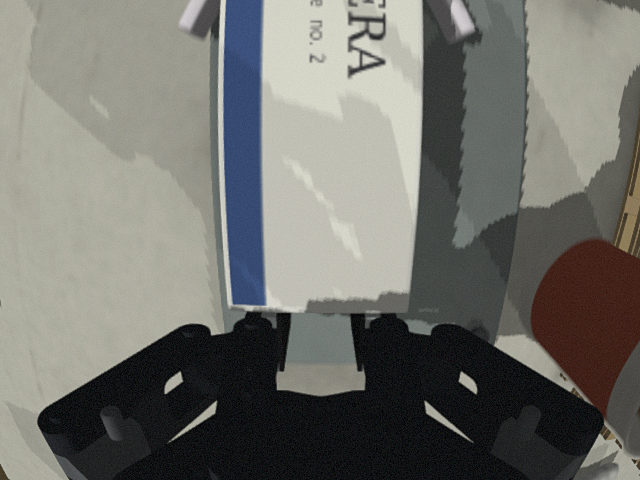

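Request:
{"api": "arm_command", "payload": {
  "moves": [0,-6,-1,0,0,0,0,-12,-1,0,0,0,0,-18,-1,0,0,0,0,-23,-1,0,0,0,0,-27,-1,0,0,0,0,-30,-1,0,0,0,0,-32,-1,0,0,0,0,-32,-1,0,0,0]
}}

```text
time: 4.95
position: [532.7, -185.8, 195.6]
eef_rot: [-3.141, 0.0, 0.205]
wrist_force: [-0.1, 0.2, 0.1]
grip_width: 0.297
```

```bash
python3 -c "
from go import *
from h import *
from station import eyes
for n in ['wrist']:
    f=eyes.grab_frame(n); pickle.dump(f,open(f'pics/{n}4.pkl','wb')); cv2.imwrite(f'pics/{n}4.png',f['img'][:,:,::-1])
plan([*m2w(-2,-136),196],Y)"
```

```text
t 5.0 p [ 532.7 -186.   195.6] rot [-3.141  0.     0.205] F [ 0.04 -0.37  0.56] q [-0.44  0.69  1.69  0.    0.76 -0.65]
shift [  0.6 -12.3  -0.4] turn [-0.0003  0.0004  0.0033]
```

View pics/wrist4.png

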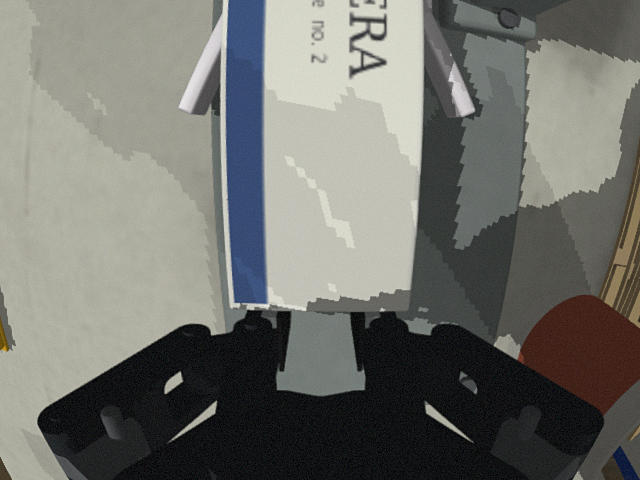

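Request:
{"api": "arm_command", "payload": {
  "moves": [0,-2,0,0,0,0,0,-4,0,0,0,0,0,-6,0,0,0,0,0,-8,0,0,0,0,0,-10,0,0,0,0]
}}

```text
time: 5.5
position: [530.7, -176.1, 195.7]
eef_rot: [-3.142, 0.0, 0.205]
wrist_force: [-0.2, -0.3, -0.4]
grip_width: 0.301
```

Request:
{"api": "arm_command", "payload": {
  "moves": [0,-1.5,0,0,0,0,0,-3,0,0,0,0]
}}

```text
time: 5.7
position: [530.2, -173.2, 195.7]
eef_rot: [3.142, -0.0, 0.205]
wrist_force: [0.8, -0.4, -0.3]
grip_width: 0.301
```

Request:
{"api": "arm_command", "payload": {
  "moves": [0,-1.5,0,0,0,0,0,-3,0,0,0,0]
}}

```text
time: 5.9
position: [530.9, -171.8, 196.3]
eef_rot: [3.137, -0.003, 0.205]
wrist_force: [3.7, -26.8, -0.7]
grip_width: 0.3
```

Contact force is −26.8 N with the TCP at marker y≈−134, so the carton looks home. I'll hold briefly, back off and check.

Request:
{"api": "arm_command", "payload": {
  "moves": [0,0,0,0,0,0,0,0,0,0,0,0,0,1,0,0,0,0,0,10,0,0,0,0,0,30,0,0,0,0,0,50,-10,0,0,0,0,60,-40,0,0,0,0,60,-80,0,0,0]
}}

```text
time: 6.7
position: [541.7, -231.6, 275.3]
eef_rot: [-3.14, 0.002, 0.203]
wrist_force: [1.1, -0.0, -1.0]
grip_width: 0.303
```

```bash
python3 -c "
from go import *
from h import *
from station import eyes
for n in ['wrist','side']:
    f=eyes.grab_frame(n); pickle.dump(f,open(f'pics/{n}5.pkl','wb')); cv2.imwrite(f'pics/{n}5.png',f['img'][:,:,::-1])
crop(f,255,235,100,145,4,'pics/side5c.png')
plan([*m2w(0,0),400],Y)"
```

```text
t 6.8 p [ 543.1 -231.4  280.2] rot [ 3.137 -0.005  0.204] F [-0.33 -0.03 -0.73] q [-0.5   0.59  1.57  0.    0.98 -0.71]
shift [   2.6 -194.4 -120.7] turn [ 0.0045 -0.0053  0.0023]
```

View pics/wrist5.png

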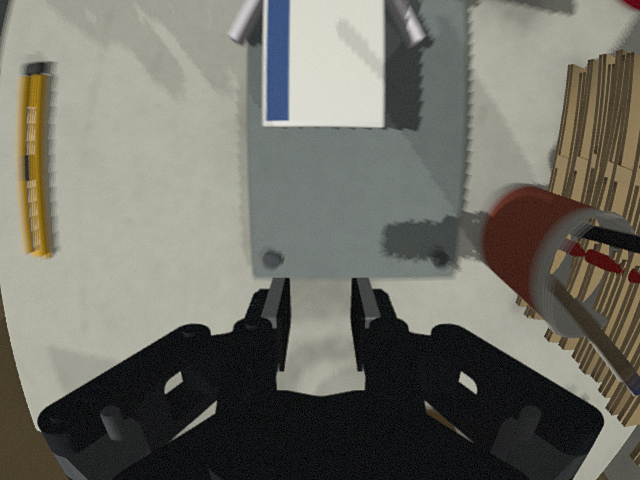

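View pics/side5c.png

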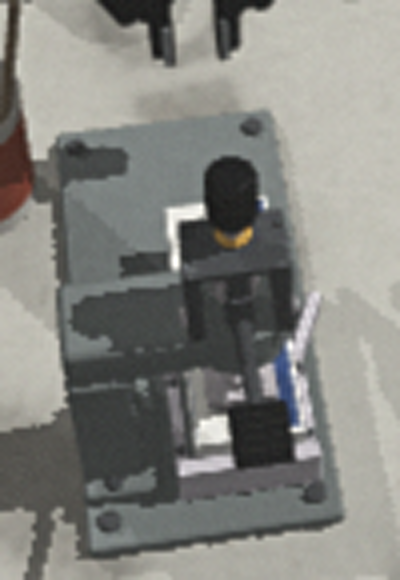

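The wrist view shows the carton tail edge square at row 127 (x 264–384), and the side crop shows the carton front against the end stop. I'll check the tail numerically and plan the move to the knob.

```bash
cat >> h.py <<'E'
def frays(f,u,v):
    R=np.array(f["R"]);t=np.array(f["t"]); C=-R.T@t
    a,b=(u-f["cx"])/f["fx"],(v-f["cy"])/f["fy"]; th=np.hypot(a,b)
    k=np.sin(th)/max(th,1e-9); return C,R.T@np.array([a*k,b*k,np.cos(th)])
def fatz(f,u,v,z):
    C,d=frays(f,u,v); return C+d*(z-C[2])/d[2]
def w2m(W,P0,Y):
    d=np.array(W[:2])-P0; return np.cos(Y)*d[0]+np.sin(Y)*d[1], -np.sin(Y)*d[0]+np.cos(Y)*d[1]
E
python3 - <<'E'
from h import *
from go import *
f=pickle.load(open("pics/wrist5.pkl","rb"))
for u,v,z in [(264,125,57),(384,127,57),(253,277,12),(456,276,12)]:
    W=fatz(f,u,v,z); print(np.round(W,1),np.round(w2m(W,P0,Y),1))
plan([505,-200,420],Y); plan([505,-42,420],Y)
E
```

```text
[ 500.5 -166.2   57. ] [ -30.1 -122.6]
[ 559.4 -154.9   57. ] [  29.8 -123.3]
[ 503.4 -267.8   12. ] [ -47.7 -222.6]
[ 642.2 -239.4   12. ] [  94.  -222.6]
t 6.8 p [ 543.1 -231.4  280.2] rot [ 3.137 -0.005  0.204] F [-0.33 -0.03 -0.73] q [-0.5   0.59  1.57  0.    0.98 -0.71]
shift [ -30.2  -37.8 -140.2] turn [ 0.0045 -0.0053  0.0023]
t 6.8 p [ 543.1 -231.4  280.2] rot [ 3.137 -0.005  0.204] F [-0.33 -0.03 -0.73] q [-0.5   0.59  1.57  0.    0.98 -0.71]
shift [   1.9 -192.5 -140.7] turn [ 0.0045 -0.0053  0.0023]
```

Relative to the plate's rear edge (−225), the tail is at −125.3, so the carton is home. Next is the knob.

Request:
{"api": "arm_command", "payload": {
  "moves": [-3,5,-40,0,0,0,-5,5,-80,0,0,0,-8,0,-125,0,0,0,-8,-25,-150,0,0,0,-4,-60,-160,0,0,0,0,-95,-160,0,0,0,1,-115,-160,0,0,0,1,-115,-160,0,0,0],
  "hand": 0.4,
  "squeeze": 50
}}

```text
time: 7.6
position: [519.0, -115.1, 435.7]
eef_rot: [-3.141, 0.0, 0.207]
wrist_force: [-0.0, -0.3, -0.6]
grip_width: 0.7
```

```bash
python3 -c "
from go import *
from h import *
from station import eyes
for n in ['wrist']:
    f=eyes.grab_frame(n); pickle.dump(f,open(f'pics/{n}6.pkl','wb')); cv2.imwrite(f'pics/{n}6.png',f['img'][:,:,::-1])
plan([*m2w(0,0),450],Y)"
```

```text
t 7.65 p [ 519.4 -116.2  435.7] rot [-3.141  0.     0.206] F [0.49 0.19 0.2 ] q [-0.33  0.33  1.53 -0.    1.28 -0.54]
shift [  2.  -77.3 -14.3] turn [-0.0001  0.0002  0.0046]
```

View pics/wrist6.png

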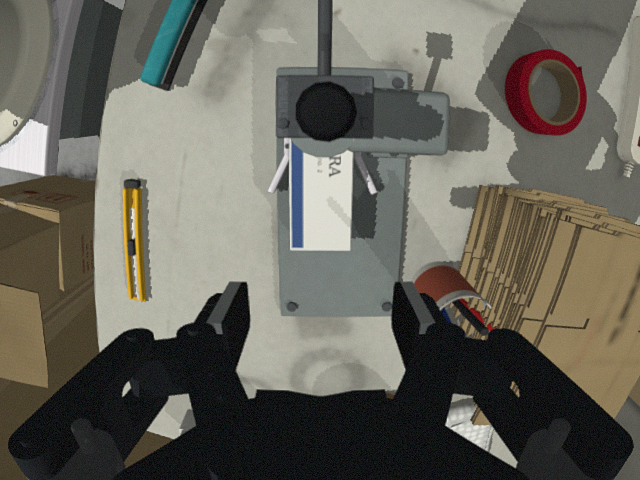

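The knob top is centred at about (326,109), and the gripper's centre column is about 320.

```bash
python3 - <<'E'
from h import *
from go import *
f=pickle.load(open("pics/wrist6.pkl","rb"))
crop(f,270,60,130,100,6,"pics/w6c.png")
for u,v,z in [(326,109,256),(296,109,256),(355,109,256),(326,80,256)]:
    W=fatz(f,u,v,z); print(np.round(W,1),np.round(w2m(W,P0,Y),1))
E
```

```text
[506.5 -38.3 256. ] [1.4 1.6]
[495.  -40.7 256. ] [-10.4   1.5]
[517.7 -35.8 256. ] [12.8  1.8]
[504.1 -26.9 256. ] [ 1.3 13.2]
```

View pics/w6c.png

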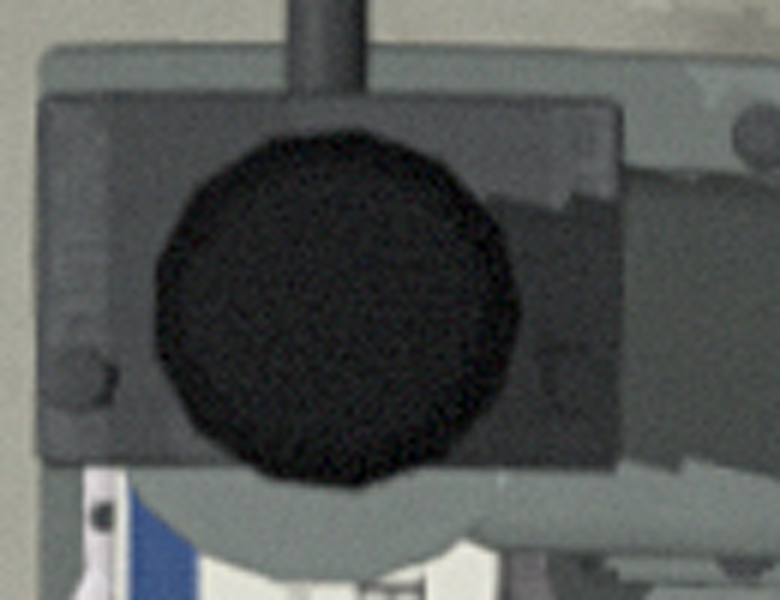

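Request:
{"api": "arm_command", "payload": {
  "moves": [1,-25,-10,0,0,0,2,-55,-10,0,0,0,3,-72,-10,0,0,0,3,-78,-5,0,0,0,3,-78,0,0,0,0,3,-78,0,0,0,0]
}}

```text
time: 8.25
position: [506.6, -40.4, 434.7]
eef_rot: [-3.141, 0.001, 0.204]
wrist_force: [-0.7, 0.1, 0.6]
grip_width: 0.701
```

```bash
python3 -c "
from go import *
from h import *
from station import eyes
for n in ['wrist','side']:
    f=eyes.grab_frame(n); pickle.dump(f,open(f'pics/{n}7.pkl','wb')); cv2.imwrite(f'pics/{n}7.png',f['img'][:,:,::-1])
crop(f,235,180,150,150,4,'pics/side7c.png')
plan([*m2w(0,0),394],Y)"
```

```text
t 8.35 p [506.7 -40.4 435.3] rot [3.142e+00 1.000e-03 2.040e-01] F [ 0.35 -0.45 -0.32] q [-0.2   0.3   1.58 -0.    1.26 -0.4 ]
shift [-1.1 -0.5 41.3] turn [0.     0.0006 0.0023]
```

View pics/wrist7.png

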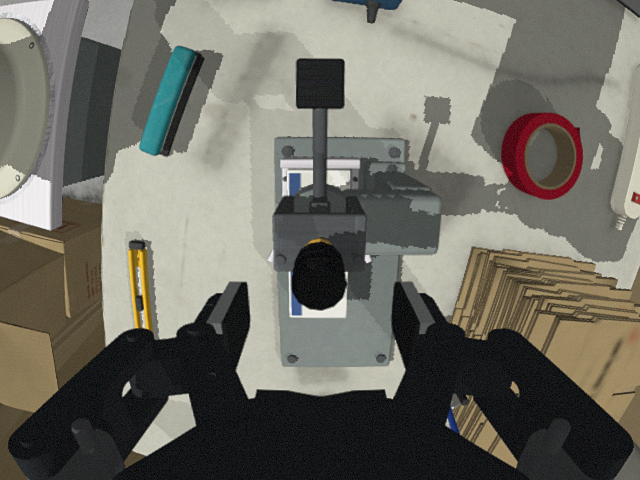

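View pics/side7c.png

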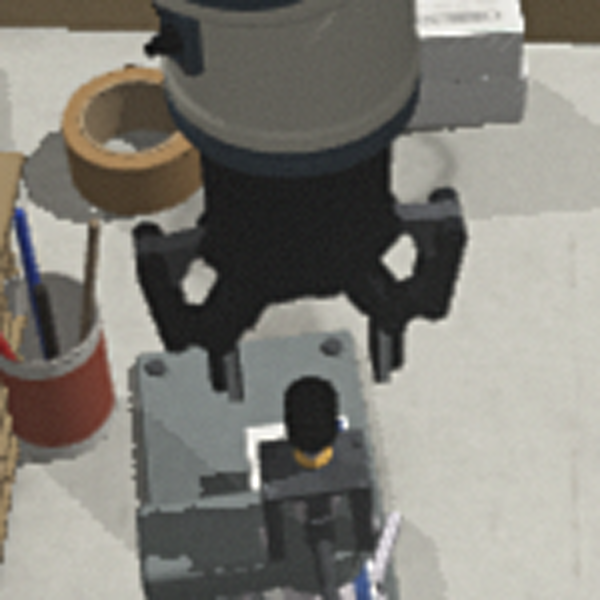

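The knob is centred between the fingers (x=320). I'll descend and grasp.

Request:
{"api": "arm_command", "payload": {
  "moves": [0,-0.5,12,0,0,0,0,-0.5,25,0,0,0,0,-0.5,36,0,0,0,0,-0.5,41,0,0,0,0,-0.5,41,0,0,0]
}}

```text
time: 8.85
position: [506.3, -39.1, 394.2]
eef_rot: [-3.141, 0.001, 0.205]
wrist_force: [0.3, -0.1, 0.2]
grip_width: 0.697
```

```bash
python3 -c "
from go import *
from h import *
from station import eyes
for n in ['wrist','side']:
    f=eyes.grab_frame(n); cv2.imwrite(f'pics/{n}8.png',f['img'][:,:,::-1])
crop(f,235,180,150,150,4,'pics/side8c.png')
plan([*m2w(0,0),394],Y)"
```

```text
t 8.95 p [506.5 -39.  395. ] rot [ 3.141 -0.     0.205] F [0.04 0.15 0.12] q [-0.19  0.34  1.64 -0.    1.16 -0.4 ]
shift [-1.2  0.8  1. ] turn [ 0.0001 -0.0003  0.0031]
```

View pics/side8c.png

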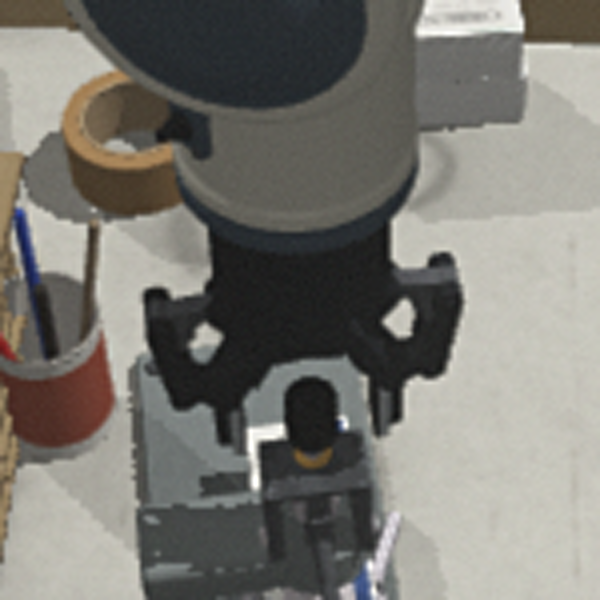

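View pics/wrist8.png

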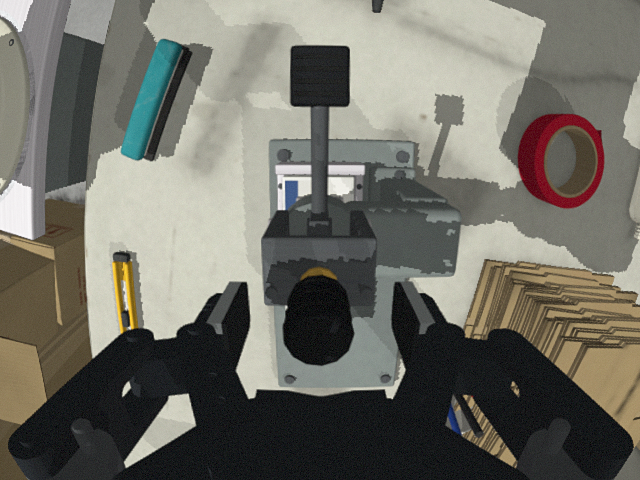

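Knob sits between the pads: wrist (319,330), pads spanning rows 285–370. Closing.

Request:
{"api": "arm_command", "payload": {
  "moves": [0,0,0,0,0,0,0,0,0,0,0,0,0,0,0,0,0,0,0,0,0,0,0,0,0,0,0,0,0,0,0,0,0,0,0,0],
  "hand": -1,
  "squeeze": 50
}}

```text
time: 9.55
position: [505.6, -39.0, 394.6]
eef_rot: [3.142, 0.002, 0.205]
wrist_force: [-7.7, -3.6, 0.5]
grip_width: 0.274
```

```bash
python3 -c "
from go import *
from h import *
from station import eyes
for n in ['side']:
    f=eyes.grab_frame(n); cv2.imwrite(f'pics/{n}9.png',f['img'][:,:,::-1])
crop(f,235,180,150,150,4,'pics/side9c.png')
plan([*m2w(0,0),394],Y)"
```

```text
t 9.6 p [505.6 -39.  394.6] rot [3.142e+00 2.000e-03 2.050e-01] F [-5.72 -3.33  0.73] q [-0.19  0.34  1.64 -0.    1.16 -0.4 ]
shift [-0.3  1.   0.6] turn [0.     0.0021 0.0033]
```

View pics/side9c.png

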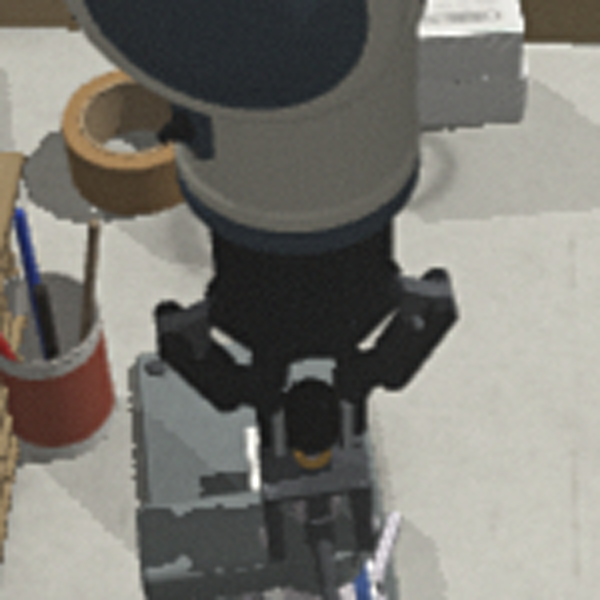

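Gripped, with about 6.6 N of side load toward tool −x. I'll recentre by about 1 mm, then start drawing slowly.

Request:
{"api": "arm_command", "payload": {
  "moves": [-1,0,0,0,0,0,-1,0,0,0,0,0,-1,0,0,0,0,0]
}}

```text
time: 9.9
position: [505.2, -39.1, 394.8]
eef_rot: [3.141, 0.0, 0.205]
wrist_force: [-2.6, -1.7, 0.3]
grip_width: 0.276
```

Request:
{"api": "arm_command", "payload": {
  "moves": [0,0,-1,0,0,0,0,0,-2,0,0,0,0,0,-3,0,0,0,0,0,-4,0,0,0,0,0,-4,0,0,0]
}}

```text
time: 10.4
position: [505.3, -39.1, 398.8]
eef_rot: [3.142, 0.0, 0.205]
wrist_force: [-2.8, -2.4, -1.4]
grip_width: 0.276
```

Request:
{"api": "arm_command", "payload": {
  "moves": [0,0,-1,0,0,0,0,0,-2,0,0,0,0,0,-3,0,0,0,0,0,-4,0,0,0,0,0,-4,0,0,0]
}}

```text
time: 10.9
position: [505.3, -39.1, 402.7]
eef_rot: [-3.142, 0.0, 0.205]
wrist_force: [-3.8, -3.8, -3.2]
grip_width: 0.278
```

Request:
{"api": "arm_command", "payload": {
  "moves": [0,0,-1,0,0,0,0,0,-2,0,0,0,0,0,-3,0,0,0,0,0,-4,0,0,0,0,0,-4,0,0,0]
}}

```text
time: 11.4
position: [505.3, -39.1, 406.8]
eef_rot: [3.142, 0.0, 0.205]
wrist_force: [-4.2, -4.0, -4.5]
grip_width: 0.275
```

Load follows 0.35 N/mm, so the grip isn't slipping. I'll continue with a small lateral relief.

Request:
{"api": "arm_command", "payload": {
  "moves": [-0.6,0.4,-1,0,0,0,-0.6,0.4,-2,0,0,0,-0.6,0.4,-2,0,0,0]
}}

```text
time: 11.7
position: [505.0, -39.3, 409.0]
eef_rot: [-3.141, -0.001, 0.205]
wrist_force: [1.6, 3.8, -3.0]
grip_width: 0.272
```

Request:
{"api": "arm_command", "payload": {
  "moves": [0,0,-1,0,0,0,0,0,-2,0,0,0,0,0,-2,0,0,0]
}}

```text
time: 12.0
position: [505.0, -39.4, 410.9]
eef_rot: [-3.141, -0.001, 0.205]
wrist_force: [1.4, 4.6, -4.7]
grip_width: 0.273
```

Request:
{"api": "arm_command", "payload": {
  "moves": [0,0,-1,0,0,0,0,0,-2,0,0,0,0,0,-2,0,0,0]
}}

```text
time: 12.3
position: [505.0, -39.3, 412.9]
eef_rot: [-3.141, -0.001, 0.205]
wrist_force: [1.3, 5.2, -4.5]
grip_width: 0.272
```

Request:
{"api": "arm_command", "payload": {
  "moves": [0,0,-1,0,0,0,0,0,-2,0,0,0,0,0,-2,0,0,0]
}}

```text
time: 12.6
position: [505.0, -39.4, 414.8]
eef_rot: [-3.141, -0.001, 0.205]
wrist_force: [2.0, 4.8, -5.0]
grip_width: 0.278
```

Request:
{"api": "arm_command", "payload": {
  "moves": [0,0,-1,0,0,0,0,0,-2,0,0,0,0,0,-2,0,0,0]
}}

```text
time: 12.9
position: [505.0, -39.4, 416.8]
eef_rot: [-3.141, -0.001, 0.205]
wrist_force: [2.4, 5.0, -6.4]
grip_width: 0.275
```

```bash
python3 -c "
from go import *
from h import *
from station import eyes
for n in ['side']:
    f=eyes.grab_frame(n); cv2.imwrite(f'pics/{n}10.png',f['img'][:,:,::-1])
crop(f,235,180,150,150,4,'pics/side10c.png')
plan([*m2w(0,0),394],Y)"
```

```text
t 12.95 p [505.  -39.4 416.8] rot [-3.141e+00 -1.000e-03  2.050e-01] F [ 3.1   4.58 -7.81] q [-0.2   0.31  1.62  0.    1.21 -0.4 ]
shift [ 0.3  0.8 22.8] turn [-0.0004 -0.0007  0.0032]
```

View pics/side10c.png

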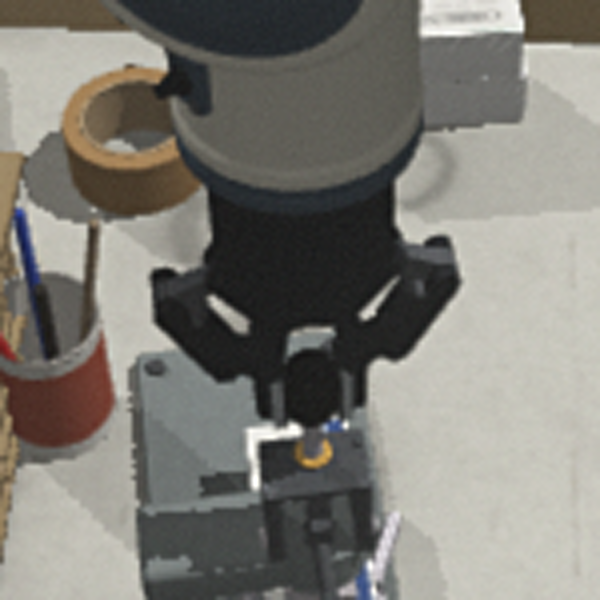

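The knob has risen with the fingers: the rod is visible under it at (315,440) and the pads haven't slid. I'm at about 22 mm and will continue in 1 mm steps.

Request:
{"api": "arm_command", "payload": {
  "moves": [0.3,-0.2,-0.5,0,0,0,0.3,-0.2,-1,0,0,0,0.3,-0.2,-1,0,0,0]
}}

```text
time: 13.25
position: [505.1, -39.3, 417.7]
eef_rot: [-3.141, -0.0, 0.205]
wrist_force: [1.2, 2.2, -8.0]
grip_width: 0.276
```

Request:
{"api": "arm_command", "payload": {
  "moves": [0,0,-0.5,0,0,0,0,0,-1,0,0,0,0,0,-1,0,0,0]
}}

```text
time: 13.55
position: [505.1, -39.3, 418.8]
eef_rot: [-3.141, -0.0, 0.205]
wrist_force: [1.8, 3.4, -8.2]
grip_width: 0.275
```

Request:
{"api": "arm_command", "payload": {
  "moves": [0,0,-0.5,0,0,0,0,0,-1,0,0,0,0,0,-1,0,0,0]
}}

```text
time: 13.85
position: [505.1, -39.3, 419.7]
eef_rot: [-3.141, -0.0, 0.205]
wrist_force: [2.2, 4.2, -8.0]
grip_width: 0.273
```

Request:
{"api": "arm_command", "payload": {
  "moves": [0,0,-0.5,0,0,0,0,0,-1,0,0,0,0,0,-1,0,0,0]
}}

```text
time: 14.15
position: [505.1, -39.3, 420.7]
eef_rot: [-3.141, -0.0, 0.205]
wrist_force: [3.5, 5.6, -7.9]
grip_width: 0.279
```

Request:
{"api": "arm_command", "payload": {
  "moves": [0,0,-0.5,0,0,0,0,0,-1,0,0,0,0,0,-1,0,0,0]
}}

```text
time: 14.45
position: [505.1, -39.3, 421.7]
eef_rot: [-3.141, -0.0, 0.205]
wrist_force: [3.0, 4.4, -8.9]
grip_width: 0.276
```

Request:
{"api": "arm_command", "payload": {
  "moves": [0,0,-0.5,0,0,0,0,0,-1,0,0,0,0,0,-1,0,0,0]
}}

```text
time: 14.75
position: [505.1, -39.3, 422.5]
eef_rot: [-3.141, 0.0, 0.205]
wrist_force: [4.2, 3.5, -12.3]
grip_width: 0.277
```

Load jumped to 12.3 N at about 27.8 mm, which is buffer-like. A sear bump isn't possible this high. I'll ease back 1 mm at a time to see whether it sits on the sear.

Request:
{"api": "arm_command", "payload": {
  "moves": [0,0,0.5,0,0,0,0,0,1,0,0,0,0,0,1,0,0,0]
}}

```text
time: 15.05
position: [505.1, -39.3, 421.6]
eef_rot: [-3.141, -0.0, 0.205]
wrist_force: [2.6, 5.1, -10.8]
grip_width: 0.278
```

Request:
{"api": "arm_command", "payload": {
  "moves": [0,0,0.5,0,0,0,0,0,1,0,0,0,0,0,1,0,0,0]
}}

```text
time: 15.35
position: [505.1, -39.3, 420.7]
eef_rot: [-3.141, -0.0, 0.205]
wrist_force: [3.5, 4.4, -9.0]
grip_width: 0.277
```

Request:
{"api": "arm_command", "payload": {
  "moves": [0,0,0.5,0,0,0,0,0,1,0,0,0,0,0,1,0,0,0]
}}

```text
time: 15.65
position: [505.1, -39.3, 419.9]
eef_rot: [-3.142, -0.0, 0.205]
wrist_force: [0.7, 5.6, -4.1]
grip_width: 0.278
```

Request:
{"api": "arm_command", "payload": {
  "moves": [0,0,0.5,0,0,0,0,0,0.8,0,0,0,0,0,0.8,0,0,0]
}}

```text
time: 15.95
position: [505.1, -39.3, 419.7]
eef_rot: [3.141, -0.001, 0.205]
wrist_force: [-1.7, 5.0, 5.0]
grip_width: 0.273
```

```bash
python3 -c "
from go import *
plan([*m2w(0,0),394],Y)"
```

```text
t 15.95 p [505.1 -39.3 419.7] rot [ 3.141e+00 -1.000e-03  2.050e-01] F [-1.73  5.04  5.01] q [-0.2   0.31  1.61  0.    1.22 -0.4 ]
shift [ 0.2  0.9 25.7] turn [ 0.0002 -0.0009  0.0033]
```

The load has reversed to +5 N with position stopped at 25 mm, so the striker stands on the sear. I'll ease up 0.5 mm to zero load, then open slowly.

Request:
{"api": "arm_command", "payload": {
  "moves": [0,0,-0.4,0,0,0,0,0,-0.4,0,0,0]
}}

```text
time: 16.15
position: [505.1, -39.3, 419.8]
eef_rot: [3.142, -0.001, 0.205]
wrist_force: [0.1, 5.1, -0.4]
grip_width: 0.274
```

Request:
{"api": "arm_command", "payload": {
  "moves": [0,0,0,0,0,0,0,0,0,0,0,0,0,0,0,0,0,0,0,0,0,0,0,0,0,0,0,0,0,0],
  "hand": 0.4
}}

```text
time: 16.65
position: [505.1, -39.4, 419.3]
eef_rot: [3.141, -0.0, 0.205]
wrist_force: [0.1, -0.2, -0.2]
grip_width: 0.701
```

```bash
python3 -c "
from go import *
from h import *
from station import eyes
for n in ['side','wrist']:
    f=eyes.grab_frame(n); cv2.imwrite(f'pics/{n}11.png',f['img'][:,:,::-1])
    if n=='side': crop(f,235,180,150,150,4,'pics/side11c.png')
plan([*m2w(0,0),470],Y)"
```

```text
t 16.75 p [505.1 -39.4 419.3] rot [3.142 0.    0.205] F [0.13 1.3  0.96] q [-0.2   0.31  1.61 -0.    1.22 -0.4 ]
shift [  0.3   0.8 -50.7] turn [0.     0.     0.0032]
```

View pics/side11c.png

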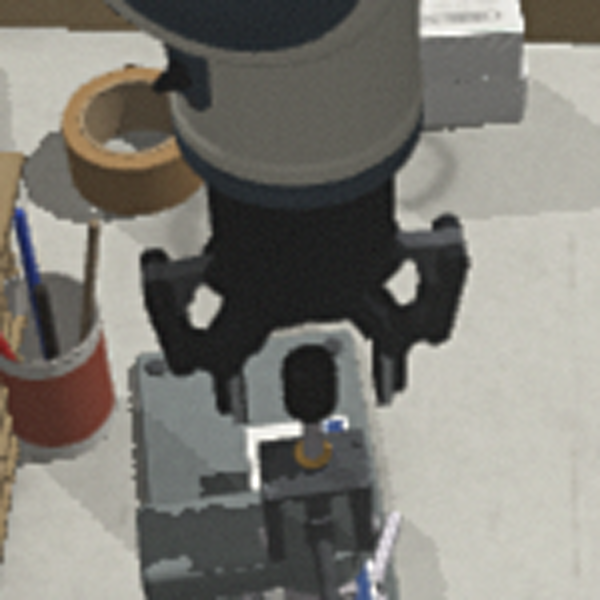

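View pics/wrist11.png

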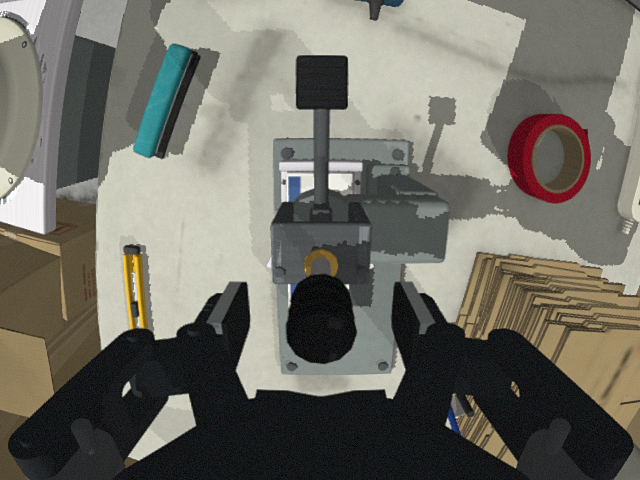

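The striker stands cocked, with the rod visible and the fingers open. I'll retreat upward, then move over the pad and shut the fingers.

Request:
{"api": "arm_command", "payload": {
  "moves": [0,0,-15,0,0,0,0,0,-35,0,0,0,0,0,-55,0,0,0,0,0,-68,0,0,0,0,-20,-70,0,0,0,0,-40,-70,0,0,0,0,-50,-70,0,0,0,0,-50,-70,0,0,0]
}}

```text
time: 17.55
position: [494.7, 10.4, 489.3]
eef_rot: [-3.142, 0.0, 0.207]
wrist_force: [0.0, -0.7, 0.2]
grip_width: 0.702
```

```bash
python3 -c "
from go import *
from h import *
from station import eyes
for n in ['side','wrist']:
    f=eyes.grab_frame(n); pickle.dump(f,open(f'pics/{n}12.pkl','wb')); cv2.imwrite(f'pics/{n}12.png',f['img'][:,:,::-1])
plan([*m2w(0,95),450],Y)"
```

```text
t 17.65 p [495.    9.4 489.2] rot [3.141 0.    0.206] F [ 0.53 -0.3   0.39] q [-0.1   0.23  1.53 -0.    1.39 -0.31]
shift [  0.5 -44.5  39.2] turn [0.0003 0.0002 0.0037]
```

View pics/wrist12.png

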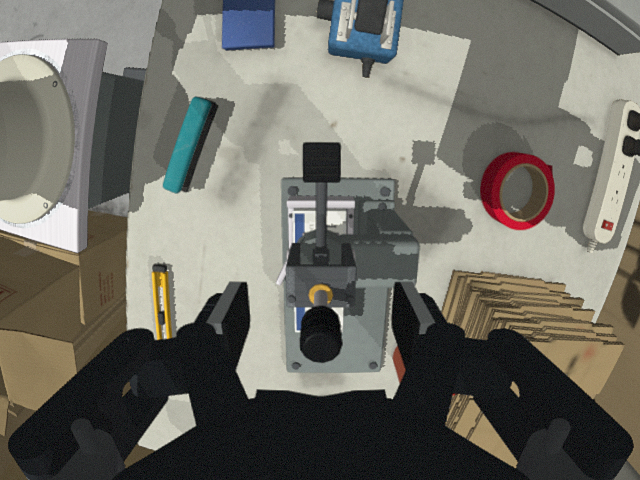

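View pics/side12.png

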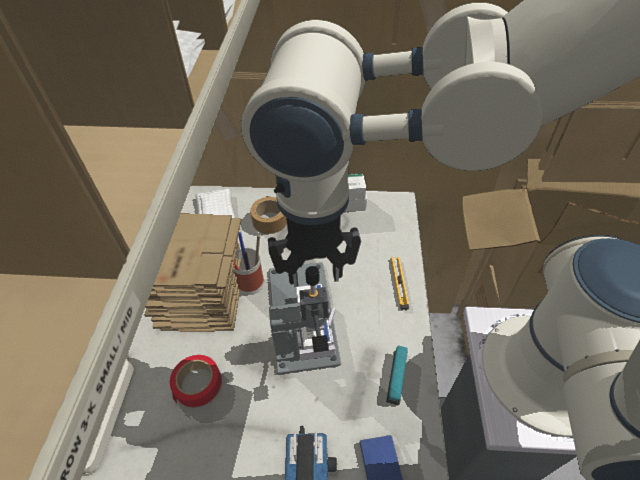

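The striker is still cocked (knob at (320,335), rod showing), and the pad is at (322,162).

```bash
python3 -c "
from go import *
from h import *
f=pickle.load(open('pics/wrist12.pkl','rb'))
for p in [(322,162),(303,162),(341,162),(322,143),(322,182)]:
    W=fatz(f,*p,188); print(np.round(W,1),np.round(w2m(W,P0,Y),1))
plan([*fatz(f,322,162,188)[:2],450],Y)"
```

```text
[488.3  55.  188. ] [ 2.2 96.6]
[474.8  52.2 188. ] [-11.6  96.6]
[501.7  57.9 188. ] [15.9 96.8]
[485.4  68.5 188. ] [  2.1 110.5]
[491.3  40.6 188. ] [ 2.3 81.9]
t 17.65 p [495.    9.4 489.2] rot [3.141 0.    0.206] F [ 0.53 -0.3   0.39] q [-0.1   0.23  1.53 -0.    1.39 -0.31]
shift [  2.7 -46.1  39.2] turn [0.0003 0.0002 0.0037]
```

Request:
{"api": "arm_command", "payload": {
  "moves": [1,-25,0,0,0,0,1.7,-46,0,0,0,0,1.7,-46,15,0,0,0,1.7,-46,40,0,0,0,1.7,-46,70,0,0,0,1.7,-46,95,0,0,0,1.7,-46,108,0,0,0,1.7,-46,108,0,0,0],
  "hand": -1
}}

```text
time: 18.45
position: [487.1, 54.3, 379.6]
eef_rot: [-3.141, 0.003, 0.204]
wrist_force: [-0.7, -0.7, 1.3]
grip_width: -0.001
```

```bash
python3 -c "
from go import *
from h import *
from station import eyes
for n in ['side','wrist']:
    f=eyes.grab_frame(n); pickle.dump(f,open(f'pics/{n}13.pkl','wb')); cv2.imwrite(f'pics/{n}13.png',f['img'][:,:,::-1])
    if n=='side': crop(f,235,230,150,150,4,'pics/side13c.png')
plan([*m2w(1,96),361],Y)"
```

```text
t 18.55 p [487.6  54.5 381.6] rot [3.141 0.    0.205] F [ 0.05 -1.13  0.29] q [-0.01  0.33  1.7  -0.    1.11 -0.21]
shift [-0.4  0.3 20.6] turn [0.0001 0.     0.0027]
```

View pics/wrist13.png

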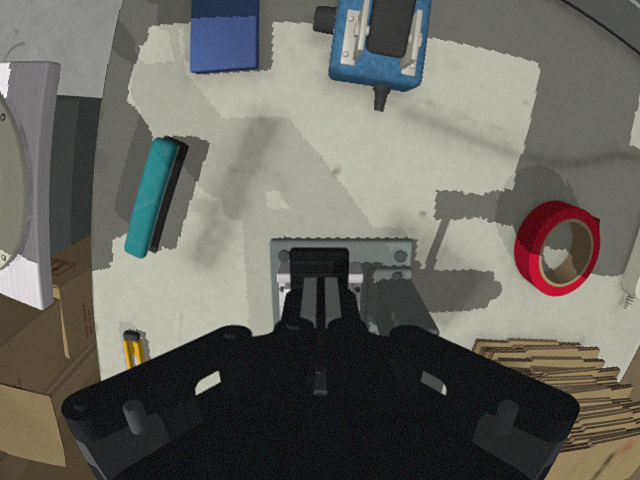

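View pics/side13c.png

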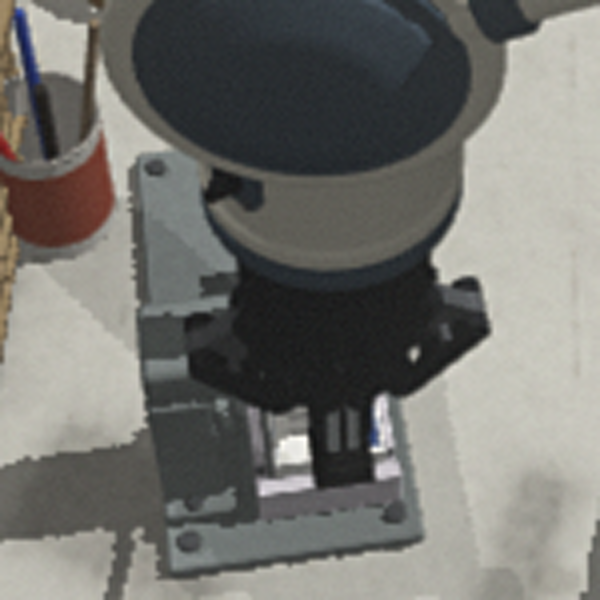

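The closed fingertips are over the pad, centred at x=320. I'll descend to contact, then press.

Request:
{"api": "arm_command", "payload": {
  "moves": [0,0,8,0,0,0,0,0,16,0,0,0,0,0,22,0,0,0,0,0,26,0,0,0,0,0,29,0,0,0]
}}

```text
time: 19.05
position: [487.2, 55.1, 352.0]
eef_rot: [-3.141, 0.0, 0.205]
wrist_force: [-1.0, 3.2, 3.9]
grip_width: 0.0
```

Request:
{"api": "arm_command", "payload": {
  "moves": [0,0,3,0,0,0,0,0,6,0,0,0,0,0,8,0,0,0]
}}

```text
time: 19.35
position: [487.2, 55.0, 344.0]
eef_rot: [-3.142, 0.0, 0.205]
wrist_force: [1.0, 2.5, 2.2]
grip_width: -0.003
```

Request:
{"api": "arm_command", "payload": {
  "moves": [0,0,1,0,0,0,0,0,1.5,0,0,0]
}}

```text
time: 19.55
position: [487.2, 55.0, 342.7]
eef_rot: [-3.142, 0.0, 0.205]
wrist_force: [-0.1, 2.5, 2.2]
grip_width: 0.0
```

```bash
python3 -c "
from go import *
from h import *
from station import eyes
for n in ['top','side']:
    f=eyes.grab_frame(n); cv2.imwrite(f'pics/{n}14.png',f['img'][:,:,::-1])
    crop(f,235,200,150,150,4,f'pics/{n}14c.png')
plan([*m2w(1,96),400],Y)"
```

```text
t 19.65 p [487.2  55.  342.8] rot [-3.142  0.     0.205] F [0.38 2.58 2.17] q [-0.01  0.39  1.75  0.    1.01 -0.21]
shift [ -0.1   0.8 -57.2] turn [-0.      0.0001  0.0032]
```

View pics/side14c.png

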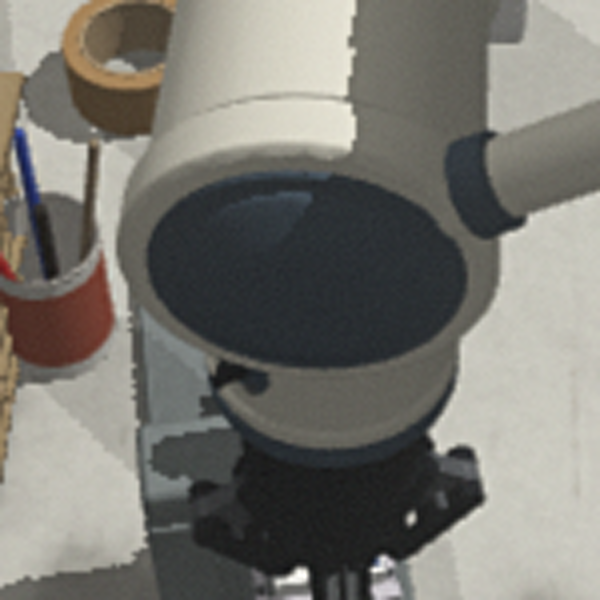

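The arm hides the knob here. The pad was pressed about 18 mm and the load dropped from 3.9 to 2.2 N. I'll lift off and look.

Request:
{"api": "arm_command", "payload": {
  "moves": [0,0,-8,0,0,0,0,0,-20,0,0,0,0,0,-45,0,0,0,0,0,-80,0,0,0,0,-20,-115,0,0,0,0,-60,-130,0,0,0,0,-105,-130,0,0,0,0,-140,-130,0,0,0]
}}

```text
time: 20.45
position: [458.0, 193.7, 474.2]
eef_rot: [-3.142, -0.002, 0.205]
wrist_force: [0.2, 0.1, -0.8]
grip_width: 0.003
```

```bash
python3 -c "
from go import *
from h import *
from station import eyes
for n in ['top','side']:
    f=eyes.grab_frame(n); pickle.dump(f,open(f'pics/{n}15.pkl','wb')); cv2.imwrite(f'pics/{n}15.png',f['img'][:,:,::-1])
    crop(f,*((190,180,165,110,4.8) if n=='top' else (255,235,100,145,4)),f'pics/{n}15c.png')
plan([*m2w(1,96),400],Y)"
```

```text
t 20.55 p [457.6 195.  473.6] rot [-3.141e+00 -1.000e-03  2.080e-01] F [ 0.24 -0.56  0.5 ] q [0.28 0.25 1.55 0.   1.35 0.07]
shift [ -0.2 144.   73.5] turn [-0.0006 -0.0009  0.0065]
```

View pics/side15c.png

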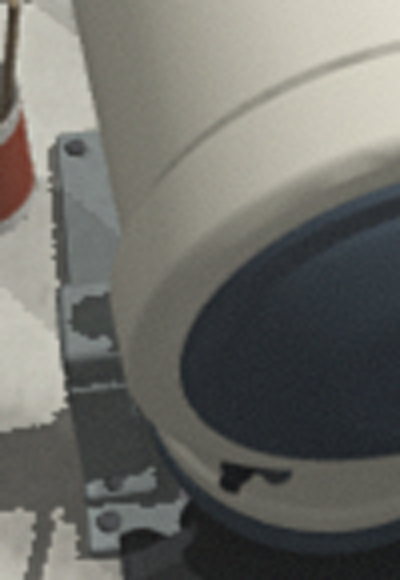

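View pics/top15.png

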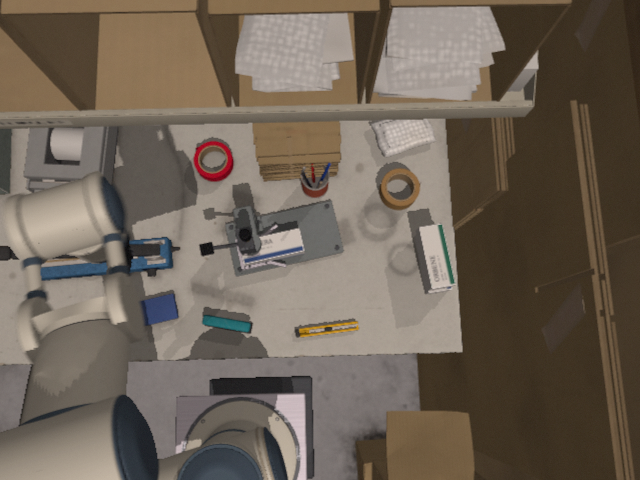

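The top view shows the marker unobstructed. I'll compare the knob's depth, the pad and the carton with the start.

```bash
python3 - <<'E'
from h import *
from go import *
a=pickle.load(open("pics/top0.pkl","rb"));b=pickle.load(open("pics/top15.pkl","rb"))
for f in(a,b):
    print('knob',[np.round(dep(f,u,v)[2],1) for u,v in [(243,234),(245,234),(247,235),(245,237)]],'pad',[np.round(dep(f,u,v)[2],1) for u,v in [(204,248),(207,249),(210,250)]])
    print('pile',[np.round(dep(f,u,v),1).tolist() for u,v in [(434,240),(437,270)]])
d=np.abs(a["img"].astype(int)-b["img"]).sum(2)[215:300,405:462]; print('pile diff',(d>60).sum())
E
```

```text
knob [np.float64(251.0), np.float64(255.2), np.float64(255.9), np.float64(256.8)] pad [np.float64(187.6), np.float64(186.9), np.float64(185.6)]
pile [[511.4, -489.2, 86.8], [436.6, -491.2, 89.8]]
knob [np.float64(254.8), np.float64(254.4), np.float64(257.7), np.float64(256.6)] pad [np.float64(190.9), np.float64(186.6), np.float64(187.6)]
pile [[511.3, -489.1, 87.6], [436.8, -491.5, 88.2]]
pile diff 0
```

View pics/top15c.png

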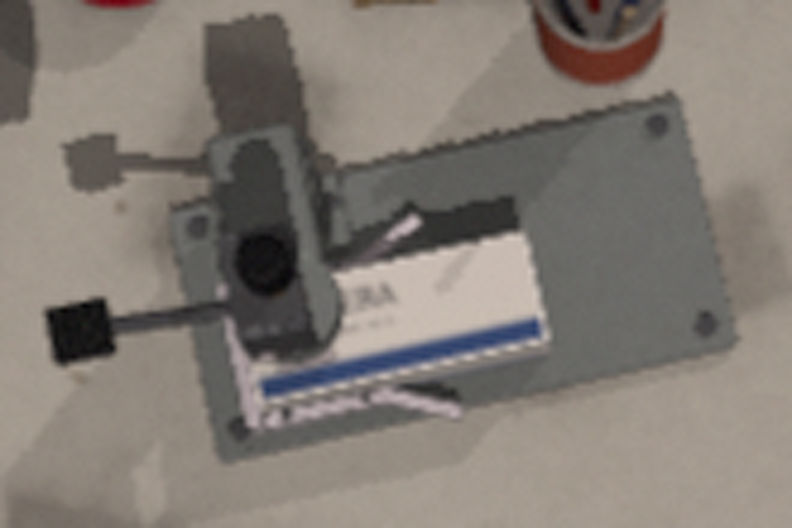

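The knob is back at about 256 mm, the pad is at rest at about 188 mm, the pile is unchanged, and the carton's tail corners are at crop (524,230) and (549,342). One last check of carton position, then I hand in.

```bash
python3 - <<'E'
from h import *
from go import *
b=pickle.load(open("pics/top15.pkl","rb"))
t=lambda u,v:(190+(u+.5)/4.8-.5,180+(v+.5)/4.8-.5)
for c in [(524,230),(549,342)]: print(np.round(w2m(atz(b,*t(*c),57),P0,Y),1))
for c in [(678,95),(737,340)]: print(np.round(w2m(atz(b,*t(*c),12),P0,Y),1))
E
```

```text
[  27.3 -125.3]
[ -33.6 -124.8]
[  91.2 -225. ]
[ -47.6 -224.5]
```

The tail is at y≈−125.0, which is exactly home, so I'm handing in.

```bash
python3 -c "
from station import sensors,ticket
o=sensors.get_obs(); print(o['time'],o['joint_vel'],o['wrist_force'])
print(ticket.job_done())"
```

```text
20.55 [-0.06873299  0.00052068  0.01253991 -0.02173126 -0.00366925 -0.0737181 ] [ 0.24218916 -0.55619817  0.50255166]
the job is handed in; nothing more can be done
None
```

The carton is home and stamped, and the job was handed in at about 20.6 s of the 72 s allowed. No verdict was reported.

- **Carton:** I pushed it along the infeed until it met the end stop at about 27 N. After firing, the top camera put its tail at y ≈ −125 mm, which is the home position.
- **Cocking:** I drew the striker up by its knob in small steps and stopped at about 28 mm, when the load jumped from 9 to 12 N, so the buffer took only a few newtons. I eased it back until the load ended at about 25 mm. With the hand open, the pictures showed it standing cocked.
- **Firing:** I pressed the trip pad about 18 mm with at most about 4 N. The arm hid the knob at that moment, so I did not see the striker fly or measure its speed. I infer it fired because the load dropped and the knob was down again afterwards.
- **Last checks:** The knob top is at about 256 mm and the pad at about 188 mm, both their rest heights. The finished cartons look the same as at the start, and the arm is clear of everything.
- **Disagreements:** The cameras differed by about 2–3 mm on where the marker stands, so I used a middle value and corrected at the knob by the measured side load.

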